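# Exercise the blue bottling-line valve

## Robot

A 7-joint arm with a two-finger parallel gripper is mounted at the origin on the work surface. World frame = base frame: x ahead of the robot, y to its left, z up, the work surface at z = 0. Lengths are in m, angles in rad, forces in N, time in s.
With the tool pointing down it reaches from about 0.425 to 0.875 m from the base axis. Payload 4.7 kg.
Tool frame: the origin (TCP) lies at the very end of the fingers, on their centre line; the grasp point (between the pads) lies 19 mm behind it; z points along the fingers, y is the line along which they close (so a half turn about z gives the same grasp; the last joint's range is limited). The gripper opens to 85 mm and grips with 20 to 120 N. Pads are 22 mm wide; open, the fingers measure 114 mm over their backs; the gripper's body (76 mm by 85 mm) begins 54 mm behind the grasp point. The pads swing forward as they close: fully open they stand 13 mm farther back than shut.
Start: joints at [-1.152, 0.321, -0.07, 1.45, 0.023, 1.371, -0.057], TCP at [0.256, 0.597, 0.231] pointing down, gripper open.
Joint ranges: [-2.86, 2.86], [-0.3, 2.09], [-1.38, 1.24], [0.06, 2.45], [-1.56, 4.7], [0.09, 2.05], [-2.69, 2.69]. Speed limits (rad/s): [2.57, 2.57, 3.14, 3.14, 3.14, 3.14, 3.14].

## Interface

Orientations are given as [roll, pitch, yaw] about the fixed x, y, z axes, in that order (R = Rz(yaw) Ry(pitch) Rx(roll)).
In Python, from plant import robot gives the robot as it stands. Calls block until the motion is done:
- robot.move_ptp(position, orientation): joint-space move of the TCP to a pose.
- robot.servo_line(position, feed=0.15, attitude=None): straight line of the TCP; attitude=None keeps the orientation; feed is the mean speed in m/s.
- robot.move_j(angles): joint-space move.
- robot.move_gripper(opening, grasp_force=None): opening from 0.0 (shut) to 1.0 (fully open); grasp_force is the grip in N (None keeps the last); returns when the fingers have stopped.
- robot.dwell(seconds).
- robot.inverse_kinematics(position, orientation): joint angles nearest the present ones, or None.
- robot.get_obs(): the state.
- robot.get_image(name): name is "side" or "top" or "wrist"; returns a dict with "frame" (420x560x3 uint8, blue, green, red), "fx", "fy", "cx", "cy" (pixels), "rvec" (rotation vector, rad) and "tvec" (3), from world to camera coordinates, as OpenCV has them. Camera axes: x right, y down, z forward; pixel columns grow to the right and rows downward; lengths in m; the calibration is good to about 2 mm. The wrist camera is an equidistant fisheye: a pixel r from the principal point sees the ray r / f radians off the axis. A picture is of the moment at which its call begins. There is no depth.
A pose or a line that the arm cannot do raises robot.PlanningError and nothing moves.
- robot.finish_job(): hands the job in; it is judged then, once.
The state is a dict: "time_s": time; "joints": joint angles; "qd": joint speeds; "tau": joint torques, N m; "tcp_pos": TCP position; "eef_rot": TCP orientation; "wrist_force": force on the tool from outside, world axes, zero at the start; "wrist_torque": the same for the moment, N m; "width": opening from 0.0 (shut) to 1.0 (fully open); "finger_force": force on a finger pad.
Only numpy, scipy, OpenCV 4.12 (cv2) and the standard library are available. Lean on these libraries where they do the work, as an engineer would, in place of code of your own. Each camera call takes 0.05 s, during which the arm holds its last target. There are 200 camera calls.

## Task

Before bottling starts, check that the blue-handled valve does not bind: slowly swing its lever all the way to fully open, then all the way back until it is fully closed, and let go. Leave the red and yellow levers as they are.

Things in the scene. Friction and masses are not known exactly. Their poses are not given: they have to be found in the camera images.
- blue_lever (a joint): Blue lever's angle about its upright pivot, rad. 0 = fully closed (stop; lever square across the steel pipe, pointing towards the robot); 1.571 = fully open (stop; lever over and along the pipe, pointing to the robot's right). Grows counter-clockwise seen from above. Starts part-open (0.1 to 1.2). Even friction, 0.25 N m (3 N at the grip); stays where left.
- blue_grip (a point): Where to hold the blue lever: centre of its blue sleeve, 95 mm from the pivot, 110 mm above the table. x points outwards along the lever (pivot 95 mm back along -x), z up. Sleeve: level bar 90 mm long (45 to 135 mm from the pivot), 16 wide, 14 high. Below it the fixed pipe, 150 mm long, rises to 66 mm, its end flanges to 75 mm; white foot 110 x 90 mm, 12 high.
- red_grip (a point): The same point on an identical valve with a red sleeve, to be left alone. The three valves are bolted down about 235 mm apart in a row across the table, in any order, each turned up to 20 degrees either way.
- yellow_grip (a point): The same point on an identical valve with a yellow sleeve, to be left alone.
Mind the look-alikes: they are no part of the job. Leave any orange look-alike of the part that bears blue_lever alone.

How it is judged:
By the outcome, as a careful person would: the job done as asked, in the order asked, and still so for the second after the job is handed in, with the robot touching nothing.
It also fails if it takes over 38 s, if anything falls off the work surface, if the arm or the gripper's body presses on something with over 40 N, if the wrist force passes 120 N, or if a joint passes its speed limit or range.

## Working session

There is one attempt and no reset: what is moved stays moved. The work goes in short steps, each a Python script; the robot and the scene stay as the last script left them, time stands still between calls to the robot, and variables do not carry over. Pictures are saved under pics/ and viewed, at most 10 in all, crops included, and the job is handed in when it is done.

```bash
ls; mkdir -p pics
python3 - <<'E'
from plant import robot
import cv2,numpy as np
for n in ("top","side"):
    d=robot.get_image(n); cv2.imwrite(f"pics/{n}0.png",d["frame"]); print(n,{k:np.round(v,3).tolist() for k,v in d.items() if k!="frame"})
    np.savez(f"pics/{n}0.npz",**d)
o=robot.get_obs(); print(o)
E
```

```text
pics
top {'fx': 419.587, 'fy': 419.587, 'cx': 273.691, 'cy': 217.575, 'rvec': [2.166, -2.104, 0.224], 'tvec': [-0.011, 0.487, 0.86]}
side {'fx': 426.569, 'fy': 426.569, 'cx': 281.034, 'cy': 214.625, 'rvec': [0.381, -2.699, 1.302], 'tvec': [0.457, 0.147, 0.699]}
{'time_s': 0.1, 'joints': array([-1.15189199,  0.32175362, -0.07006382,  1.45152435,  0.02260672,
        1.37077533, -0.05688285]), 'qd': array([ 0.00016847, -0.00197091,  0.00080969, -0.00275697,  0.00034037,
       -0.0011991 , -0.00035823]), 'tau': array([-6.79993791e-04, -4.94875824e+01, -3.84363486e-01, -3.15207410e+01,
        1.30757986e-02,  7.44950376e-03,  1.27065096e-05]), 'tcp_pos': array([0.25587182, 0.59702037, 0.23034399]), 'eef_rot': array([-3.13992154e+00,  1.03530567e-04,  2.73681428e+00]), 'wrist_force': array([ 0.89499124, -0.49271792, -0.27048778]), 'wrist_torque': array([0.0274684 , 0.00295499, 0.02456812]), 'finger_force': 0.0, 'width': 0.9988270948873167}
```

View pics/top0.png

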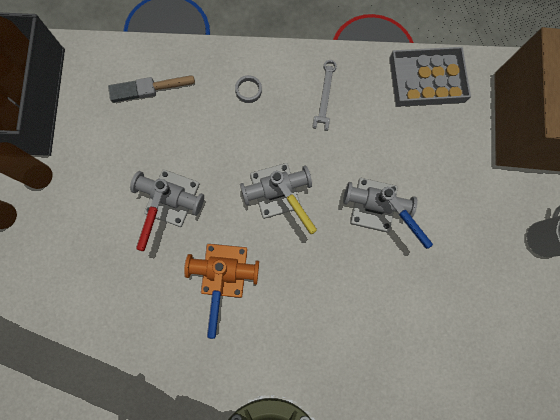

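View pics/side0.png

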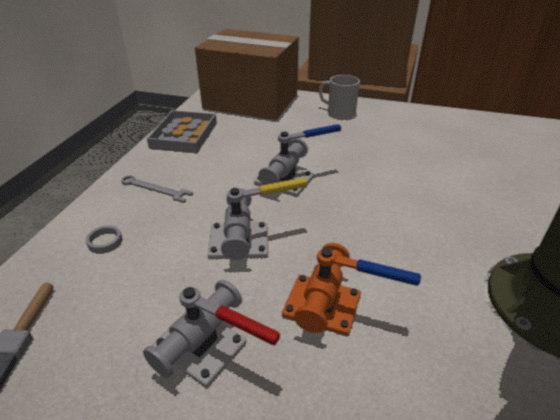

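Candidates for the blue-handled valve are the grey valve with a white foot, its blue sleeve at top (415,228) / side (322,131), and the orange valve with a blue sleeve at top (213,313) / side (388,271). The grey one fits: it has a steel pipe and white foot and stands in the row with red (147,228) and yellow (300,212). The orange one is the look-alike to leave alone. I'll confirm this in a crop and measure.

```bash
cat > h.py <<'E'
import cv2,numpy as np
def load(n): return dict(np.load(n))
def cam(d):
    R=cv2.Rodrigues(d["rvec"])[0]; K=np.array([[d["fx"],0,d["cx"]],[0,d["fy"],d["cy"]],[0,0,1.]]); return K,R,d["tvec"].reshape(3,1)
def tri(d1,p1,d2,p2):
    P=[k@np.hstack([R,t]) for k,R,t in (cam(d1),cam(d2))]
    X=cv2.triangulatePoints(P[0],P[1],np.float64(p1).reshape(2,1),np.float64(p2).reshape(2,1)); return (X[:3]/X[3]).ravel()
def plane(d,p,z):
    K,R,t=cam(d); r=R.T@np.linalg.inv(K)@np.array([*p,1.]); c=(-R.T@t).ravel(); return c+r*(z-c[2])/r[2]
def proj(d,X): 
    K,R,t=cam(d); return cv2.projectPoints(np.float64(X).reshape(-1,1,3),d["rvec"],d["tvec"],K,None)[0].reshape(-1,2)
def blobs(d,lo,hi,box,amin=60):
    h=cv2.cvtColor(d["frame"],cv2.COLOR_BGR2HSV); m=cv2.inRange(h,lo,hi); k=np.zeros_like(m); x0,y0,x1,y1=box; k[y0:y1,x0:x1]=255
    out=[]
    for c in cv2.findContours(m&k,cv2.RETR_EXTERNAL,cv2.CHAIN_APPROX_NONE)[0]:
        if cv2.contourArea(c)<amin: continue
        r=cv2.boxPoints(cv2.minAreaRect(c)); e=np.linalg.norm(r-np.roll(r,-1,0),axis=1)
        i=np.argmin(e[:2]); out.append(((r[i]+r[i+1])/2,(r[(i+2)%4]+r[(i+3)%4])/2,cv2.contourArea(c)))
    return out
E
python3 - <<'E'
from h import *
T,S=load("pics/top0.npz"),load("pics/side0.npz")
B=((100,120,40),(130,255,255))
tb=blobs(T,*B,(330,150,470,280)); sb=blobs(S,*B,(255,100,370,170)); print(tb,sb)
a=sorted(tb,key=lambda b:-b[2])[0]; b=sorted(sb,key=lambda b:-b[2])[0]
ta=sorted(a[:2],key=lambda p:p[0]); s=sorted(b[:2],key=lambda p:p[0])
inn,out=tri(T,ta[0],S,s[0]),tri(T,ta[1],S,s[1]); print("ends",inn,out,np.linalg.norm(out-inn))
c=(inn+out)/2; u=(out-inn)[:2]; u/=np.linalg.norm(u); print("c",c,"dir",np.degrees(np.arctan2(u[1],u[0])))
e=[plane(T,p,.11) for p in ta]; v=(e[1]-e[0]); print("plane ends",e,np.linalg.norm(v),np.degrees(np.arctan2(v[1],v[0])))
piv=np.r_[c[:2]-.095*u,.11]; print("piv",piv,proj(T,piv),proj(S,piv), "tri hub",tri(T,(388,194),S,(284,136)))
f=[plane(T,p,.045) for p in ((347,195),(411,206))]; w=f[1]-f[0]; print("pipe",f,np.linalg.norm(w),np.degrees(np.arctan2(w[1],w[0])))
h=np.hstack([cv2.resize(T["frame"][150:270,320:450],None,fx=3,fy=3,interpolation=2),cv2.resize(S["frame"][110:210,250:370],(400,360),interpolation=2)]); cv2.imwrite("pics/crop.png",h); print(h.shape)
E
```

```text
[(array([401.71423, 211.22665], dtype=float32), array([429.6668 , 246.47119], dtype=float32), 305.5)] [(array([339.16254, 126.83952], dtype=float32), array([304.30695, 133.58577], dtype=float32), 165.0)]
ends [ 0.49570558 -0.25385171  0.10963505] [ 0.42718386 -0.30829838  0.10861221] 0.0875254989894862
c [ 0.46144472 -0.28107505  0.10912363] dir -141.52969932341995
plane ends [array([ 0.49570473, -0.25372402,  0.11      ]), array([ 0.42567569, -0.3077584 ,  0.11      ])] 0.08845213078524418 -142.34623741086807
piv [ 0.53582314 -0.2219747   0.11      ] [[385.65991751 191.45974023]] [[282.55527769 137.73620913]] tri hub [ 0.53190351 -0.22575088  0.11234521]
pipe [array([ 0.54204881, -0.15581744,  0.045     ]), array([ 0.52191043, -0.29636819,  0.045     ])] 0.1419861460515941 -98.15395240206973
(360, 790, 3)
```

View pics/crop.png

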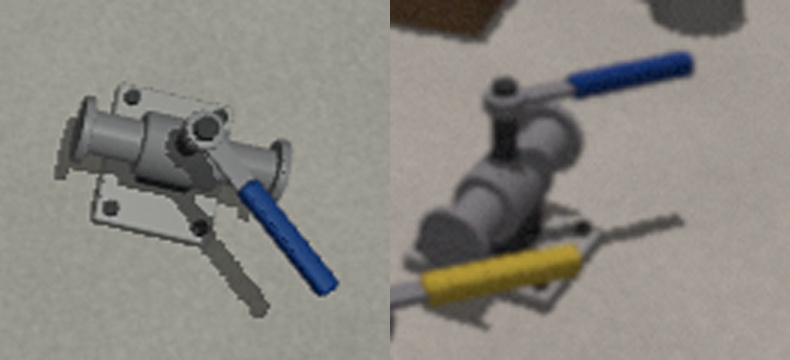

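The crop confirms it: a grey valve with a white foot and blue sleeve. The sleeve centre stands at z≈0.109 m and is 88 mm long, and the hub sits where the lever predicts, so the sizes agree. Lever direction is about -142° and the pipe's is -98°, putting the angle near 0.77 rad. Next I'll check IK along the arc and move above the grip.

```bash
cat >> h.py <<'E'
PIV=np.array([.5340,-.2230]); Z=.091; FL=0.
def pose(deg,flip,z=Z,r=.095):
    t=np.radians(deg); y=t+np.pi*flip; y=(y+np.pi)%(2*np.pi)-np.pi
    return [*(PIV+r*np.array([np.cos(t),np.sin(t)])),z],[np.pi,0,y]
E
python3 - <<'E'
from h import *; from plant import robot
ok={}
for f in (0,1):
    q=[robot.inverse_kinematics(*pose(a,f)) for a in (-90,-98,-142,-188,-196)]
    print(f,[None if x is None else np.round(x,2).tolist() for x in q]); ok[f]=9 if any(x is None for x in q) else max(abs(x[6]) for x in q)
f=min(ok,key=ok.get); print("flip",f)
robot.move_gripper(.6,30); robot.move_ptp(*pose(-142,f,.2))
o=robot.get_obs(); print(o["time_s"],o["tcp_pos"],o["eef_rot"],o["joints"],o["wrist_force"])
d=robot.get_image("wrist"); cv2.imwrite("pics/w1.png",d["frame"])
E
```

```text
0 [[-0.31, 0.58, 1.07, 1.72, -0.54, 1.18, -2.24], [-0.32, 0.55, 1.07, 1.75, -0.52, 1.16, -2.38], [0.71, 0.21, -0.23, 1.89, 0.05, 1.05, 2.69], [-0.59, 0.15, 1.06, 2.04, -0.15, 1.03, 1.97], [-0.57, 0.13, 1.0, 2.05, -0.12, 1.03, 1.78]]
1 [[-0.35, 0.63, 1.15, 1.72, -0.61, 1.21, 0.96], [-0.38, 0.62, 1.18, 1.75, -0.62, 1.2, 0.84], [-0.27, 0.27, 0.88, 1.92, -0.24, 1.06, -0.2], [-0.52, 0.13, 0.98, 2.04, -0.13, 1.03, -1.19], [-0.5, 0.12, 0.92, 2.04, -0.11, 1.03, -1.38]]
flip 1
3.6917 [ 0.45976648 -0.28058933  0.1999645 ] [-3.14146142e+00 -1.91462624e-04  6.65055715e-01] [ 0.13167801  0.10096361  0.39338772  1.78550554 -0.04078877  1.26307963
 -0.37011675] [0.38116913 0.32904692 0.25103976]
```

View pics/w1.png

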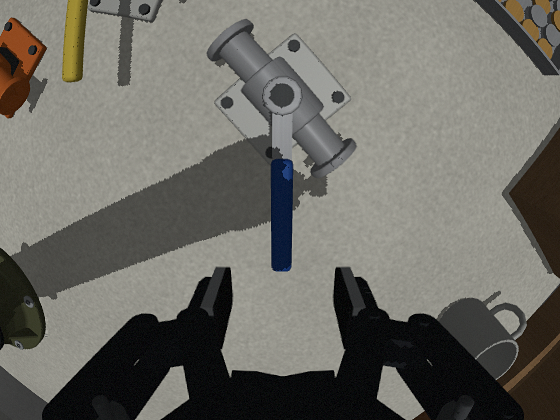

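The wrist view shows the blue lever upright at column 282, midway between the fingertips (231 and 333), and aligned with the tool. I'll descend and grip, then swing towards open.

```bash
cat >> h.py <<'E'
def arc(robot,a,end,step,fmax=14,feed=.05):
    """swing lever from tool bearing a (deg) towards end until the stop pushes back"""
    s=np.sign(end-a)
    while s*(end-a)>1e-6:
        a=a+s*min(step,abs(end-a)); p,o=pose(a,1); robot.servo_line(p,feed=feed,attitude=o)
        ob=robot.get_obs(); t=np.radians(a); f=ob["wrist_force"]
        ft=-s*(f[1]*np.cos(t)-f[0]*np.sin(t)); fr=f[0]*np.cos(t)+f[1]*np.sin(t)
        d=ob["tcp_pos"][:2]-PIV
        print("%.1f act %.1f r %.1f t %.2f Ft %.1f Fr %.1f Fz %.1f w %.3f ff %.1f"%(a,np.degrees(np.arctan2(d[1],d[0]))%360-360,1e3*np.hypot(*d),ob["time_s"],ft,fr,f[2],ob["width"],ob["finger_force"]))
        if ft>fmax: break
    return a
E
python3 - <<'E'
from h import *; from plant import robot
robot.servo_line(pose(-142,1)[0],feed=.12); robot.move_gripper(0,30)
o=robot.get_obs(); print(o["time_s"],o["tcp_pos"],o["width"],o["finger_force"],o["wrist_force"])
assert .1<o["width"]<.3
a=arc(robot,-142,-106,6); a=arc(robot,a,-90,2); print(a)
E
```

```text
5.2083 [ 0.45933634 -0.28146856  0.0916669 ] 0.18502551034005388 31.402369737625122 [-1.6465842   1.16931504  5.8583861 ]
-136.0 act -135.7 r 94.7 t 5.56 Ft 2.2 Fr 0.8 Fz 5.9 w 0.179 ff 32.3
-130.0 act -129.8 r 94.7 t 5.91 Ft 1.8 Fr -1.1 Fz 6.2 w 0.181 ff 32.5
-124.0 act -123.9 r 94.5 t 6.26 Ft 2.4 Fr -1.4 Fz 6.1 w 0.186 ff 32.8
-118.0 act -117.9 r 94.4 t 6.61 Ft 2.9 Fr -1.5 Fz 6.2 w 0.183 ff 33.1
-112.0 act -111.9 r 94.2 t 6.96 Ft 2.1 Fr -0.7 Fz 6.6 w 0.184 ff 33.3
-106.0 act -106.0 r 94.0 t 7.31 Ft 3.0 Fr -1.8 Fz 6.0 w 0.178 ff 33.6
-104.0 act -104.2 r 93.9 t 7.56 Ft 3.7 Fr -2.8 Fz 7.0 w 0.184 ff 32.9
-102.0 act -102.5 r 93.9 t 7.81 Ft 5.8 Fr -2.6 Fz 8.8 w 0.181 ff 32.2
-100.0 act -102.4 r 93.7 t 8.06 Ft 14.3 Fr -6.1 Fz 14.4 w 0.179 ff 34.6
-100
```

The lever resisted at about -102.4°, which could be the stop. I'll check in the image that it lies along the pipe.

Run:
```python
from h import *; from plant import robot
d=robot.get_image("wrist"); s=robot.get_image("top")
cv2.imwrite("pics/w2.png",np.hstack([d["frame"][:300,130:430],cv2.resize(s["frame"][140:290,320:470],(450,450))[:300]]))
```

```text
(no output)
```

View pics/w2.png

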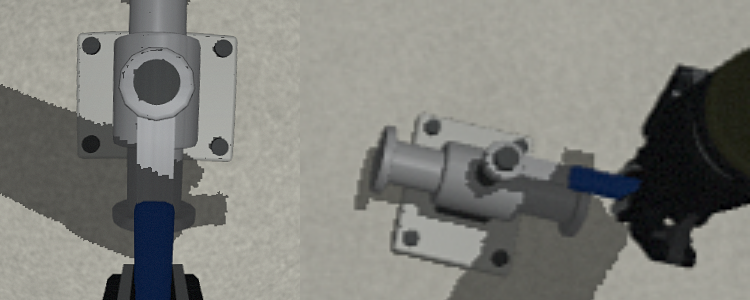

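The wrist view shows the lever (column 155) directly over and along the pipe (column 157), clear of the flange, and held back with 14 N. That is the open stop. I'll push one more degree to be sure, then swing back to the closed stop.

Run:
```python
from h import *; from plant import robot
a=arc(robot,-100,-99,1); robot.dwell(.2); a=arc(robot,a,-183,6); a=arc(robot,a,-200,1.5); print(a)
d=robot.get_image("wrist"); s=robot.get_image("top")
cv2.imwrite("pics/w3.png",np.hstack([d["frame"][:300,130:430],cv2.resize(s["frame"][140:290,320:470],(450,450))[:300]]))
```

```text
-99.0 act -102.4 r 93.7 t 8.41 Ft 16.7 Fr -7.3 Fz 17.2 w 0.181 ff 40.6
-105.0 act -105.8 r 93.9 t 8.96 Ft -6.4 Fr -2.5 Fz 8.5 w 0.182 ff 32.0
-111.0 act -111.8 r 94.1 t 9.31 Ft -5.9 Fr -1.9 Fz 7.2 w 0.177 ff 31.9
-117.0 act -117.7 r 94.2 t 9.66 Ft -5.5 Fr -1.5 Fz 7.7 w 0.181 ff 31.9
-123.0 act -123.7 r 94.4 t 10.01 Ft -5.2 Fr -0.8 Fz 7.6 w 0.180 ff 31.8
-129.0 act -129.6 r 94.5 t 10.36 Ft -4.2 Fr 0.1 Fz 7.3 w 0.179 ff 31.8
-135.0 act -135.5 r 94.6 t 10.71 Ft -4.2 Fr -0.8 Fz 7.1 w 0.183 ff 31.8
-141.0 act -141.5 r 94.7 t 11.06 Ft -4.5 Fr 0.8 Fz 7.6 w 0.176 ff 31.7
-147.0 act -147.4 r 94.8 t 11.41 Ft -4.3 Fr 1.2 Fz 6.2 w 0.189 ff 31.7
-153.0 act -153.3 r 94.9 t 11.76 Ft -3.1 Fr 1.1 Fz 5.9 w 0.183 ff 31.6
-159.0 act -159.2 r 94.9 t 12.11 Ft -1.7 Fr 1.9 Fz 6.3 w 0.183 ff 31.6
-165.0 act -165.2 r 94.9 t 12.46 Ft -3.2 Fr 1.8 Fz 6.4 w 0.182 ff 31.6
-171.0 act -171.1 r 94.9 t 12.81 Ft -1.0 Fr 0.8 Fz 5.4 w 0.180 ff 31.5
-177.0 act -177.1 r 94.8 t 13.16 Ft -1.6 Fr 2.0 Fz 5.0 w 0.183 ff 31.5
-183.0 act -183.0 r 94.7 t 13.51 Ft -0.0 Fr 2.1 Fz 5.5 w 0.181 ff 31.5
-184.5 act -184.3 r 94.7 t 13.76 Ft 0.5 Fr 2.2 Fz 5.4 w 0.184 ff 31.5
-186.0 act -185.8 r 94.7 t 14.01 Ft 0.1 Fr 2.2 Fz 5.8 w 0.179 ff 31.5
-187.5 act -187.3 r 94.7 t 14.26 Ft 0.0 Fr 1.9 Fz 5.4 w 0.180 ff 31.6
-189.0 act -188.8 r 94.6 t 14.51 Ft 0.0 Fr 2.5 Fz 6.3 w 0.179 ff 31.6
-190.5 act -190.3 r 94.6 t 14.76 Ft 1.9 Fr 1.5 Fz 5.3 w 0.185 ff 31.6
-192.0 act -190.8 r 94.6 t 15.01 Ft 5.5 Fr 0.9 Fz 5.3 w 0.183 ff 31.8
-193.5 act -190.8 r 94.5 t 15.26 Ft 10.8 Fr 0.5 Fz 3.6 w 0.178 ff 40.3
-195.0 act -190.9 r 94.3 t 15.51 Ft 15.1 Fr -1.3 Fz 1.9 w 0.179 ff 52.2
-195.0
```

View pics/w3.png

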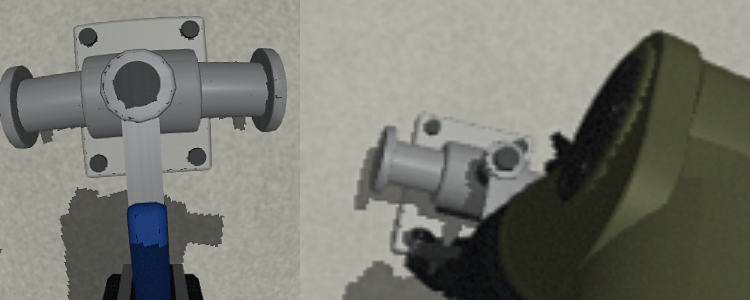

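The lever now stands square across the pipe, pointing at the robot, and is held by the closed stop with 15 N. I'll release, lift clear and check.

Run:
```python
from h import *; from plant import robot
p,o=pose(-193,1); robot.servo_line(p,feed=.05,attitude=o)
robot.move_gripper(.6); ob=robot.get_obs(); print(ob["tcp_pos"],ob["width"],ob["wrist_force"])
p=ob["tcp_pos"].copy(); p[2]=.24; robot.servo_line(p,feed=.12); 
d=robot.get_image("wrist"); cv2.imwrite("pics/w4.png",d["frame"])
ob=robot.get_obs(); print(ob["time_s"],ob["tcp_pos"],ob["wrist_force"])
```

```text
[ 0.44145008 -0.2011471   0.09080885] 0.6005698169245278 [-0.14537782 -0.41160209  0.34865523]
17.7333 [ 0.44100706 -0.20096251  0.23913916] [-0.65571767  0.50554028  0.21315769]
```

View pics/w4.png

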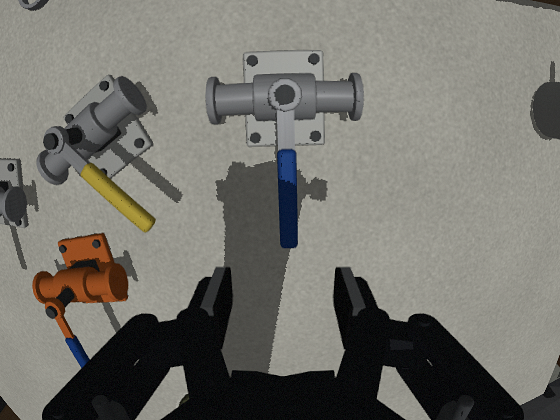

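The lever runs (285,94)→(289,247) and the pipe (212,100)→(356,96), so they are square to each other: fully closed. The gripper is clear of everything, so I'll hand in.

```bash
python3 -c "
from plant import robot
print(robot.finish_job())"
```

```text
the job is handed in; nothing more can be done
None
```

I swung the blue-handled valve's lever to its open stop, then back to its closed stop and let go; it did not bind, the red, yellow and orange valves were not touched, and the job was handed in at about 18 s.

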